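# Back off the ratchet feed one notch

## Task

The ratchet push feed has been advanced one notch too far: with a fingertip lift its pawl off the toothed wheel and throw it right over onto its stop, then push the star handle's upper arm away from you so that the wheel turns backward exactly one notch. Then tip the pawl back over so that its nose sits fully down in the next notch, and leave it. Push gently, grip nothing, do not push on the push plate, and leave the handle, knob and carton around it where they are.

Things in the scene. Friction and masses are not known exactly. Their poses are not given: they have to be found in the camera images.
- feed: Ratchet push feed, bolted down: grey base 200 x 130 mm, upright plate 8 mm thick to 145 mm height in the plane y=0. Origin on the table straight below the wheel's axle; z up, x in the wheel's plane, away from the robot towards the push plate; y along the axle. All offsets below (mm) are in these axes.
- axle (a point): Point on the axle line (along y), 130 mm above the feed's origin, y=0. On the axle: a steel ratchet wheel with 8 coarse teeth, outer radius 50 mm, 14 mm thick, at y=-30; and at y=+50 a star handle of four round arms, 12 mm thick, 90 deg apart, each with a black 20 mm ball centred 100 mm from the axle.
- spoke_end (a point): Centre of the ball on the star handle's upper arm, the one to push. At wheel value 0 this arm leans 0.35 rad (20 deg) from upright towards -x (the robot's side); at wheel value q it leans q - 0.35 rad towards +x.
- wheel (a joint): rad, grows as the wheel's top goes away from the robot (+x, 'backward'). 0: a tooth stands against the pawl nose, which stops it. Notch pitch 0.785. In a notch the wheel has about 0.2 of free play the other way; it starts at -0.14 to -0.03. The pawl seats one notch back with the wheel between about 0.60 and 0.78 (aim 0.70). Friction holds it where left; 2 to 3 N at the ball turns it.
- pawl (a joint): Turn of the pawl, rad: 0 fully down in the notch, 1.32 thrown right over on its stop. Upright at about 0.71. Its weight holds it at either end; about 1 N moves it. The dark steel bar, 12 mm wide, pivots at x=+73, y=-30, z=130 of the feed.
- pawl_pin (a point): Centre of the cross pin (12 mm diameter, 34 mm long, along y) at the pawl's free end, 114 mm from its pivot: lift or push here. Down, it is over the wheel's top at x=-1, z=216 of the feed, its underside 30 mm above the teeth; thrown over, at x=+138, z=223. Pushed towards +x it rises and goes over; pushed back towards -x past upright it drops in.
- push_plate: Upright aluminium plate 130 mm wide (y -53 to +77), 8 mm thick, top 119 mm high, at x=+160 to +168 when the wheel is at 0, on a rack bar (12 mm wide, y=+22, 104 mm high). The wheel drives it: 15.7 mm towards -x per notch backward. Not to be pushed on. Origin at y=+22 on the table, below the axle when the wheel is at 0.
- side_handle: Loose black grip handle standing on its 60 mm flange, 120 mm tall. Origin at the centre of its underside. Leave alone.
- star_knob: Loose black star knob, 52 mm across, 30 mm tall. Origin at the centre of its underside. Leave alone.
- carton: Loose cardboard carton 70 x 100 x 55 mm. Origin at the centre of its underside. Leave alone.

How it is judged:
On the way, in this order (a step that is already met when the one before it is completed fails the run):
1. the pawl is thrown over, with the wheel still in its old notch (value of joint pawl above 1.1 rad and value of joint wheel between -0.35 and 0.25 rad), for 0.2 s.
2. with the pawl over, the wheel is turned back one notch (value of joint pawl above 1 rad and value of joint wheel between 0.48 and 0.95 rad), for 0.2 s.
At the end, for the whole second after the job is handed in: The pawl is fully down (within 0.06 rad) in the notch next to the one it started in, the wheel has been turned back one notch (joint between 0.48 and 0.84 rad) and is at rest, and the three loose things are within 30 mm of where they stood (value of joint pawl below 0.06 rad and value of joint wheel between 0.48 and 0.84 rad and velocity of joint wheel between -0.05 and 0.05 rad/s and distance of each of side_handle, star_knob, carton from where it was at the start of the episode below 0.03 m); the robot touches nothing.
It fails at once if the wheel is turned back far past one notch (value of joint wheel above 1.25 rad).
It fails at once if the wheel is turned forward a notch (value of joint wheel below -0.6 rad).
It fails at once if the pawl or the wheel is gripped or forced (over 25 N) (contact force between the fingers and pawl above 25 N or contact force between the fingers and wheel above 25 N).
It fails at once if the push plate is pushed by the robot (contact force between any of the fingers, the arm and push_plate above 2 N).
It fails at once if a bystander is lifted or shoved (distance of any of side_handle, star_knob, carton from where it was at the start of the episode above 0.03 m).
It also fails if it takes over 64 s, if anything falls off the work surface, if the arm or the gripper's body presses on something with over 40 N, if the wrist force passes 120 N, or if a joint passes its speed limit or range.

## Robot

A 6-joint arm with a two-finger parallel gripper is mounted at the origin on the work surface. World frame = base frame: x ahead of the robot, y to its left, z up, the work surface at z = 0. Lengths are in m, angles in rad, forces in N, time in s.
With the tool pointing down it reaches from about 0.25 to 0.725 m from the base axis. Payload 4 kg.
Tool frame: the origin (TCP) lies on the centre line of the jaws, within the pads' length; the fingertips stand 11 mm ahead of it and the grasp point (between the pads) lies 8 mm behind it; z points along the fingers, x is the direction in which the jaws open and shut, and the axes are right-handed (so a half turn about z gives the same grasp; the last joint's range is limited). The gripper opens to 85 mm and grips with 20 to 120 N. Pads are 22 mm wide; open, the fingers measure 114 mm over their backs; the gripper's body (76 mm by 85 mm) begins 54 mm behind the grasp point. The pads swing forward as they close: fully open they stand 13 mm farther back than shut.
Start: joints at [1.164, 0.241, 0.005, 1.335, 0, 1.571], TCP at [0.198, 0.459, 0.242] pointing down, gripper open.
Joint ranges: [-2.72, 2.72], [-1.05, 1.87], [-1.09, 1.28], [-1.99, 2.15], [-1.42, 1.44], [-3.14, 3.14]. Speed limits (rad/s): [2.79, 2.79, 3.14, 3.14, 3.14, 3.14].

## Interface

Orientations are given as a unit quaternion [x, y, z, w].
In Python, from workcell import bot, viewer, order gives the robot as it stands. The module is installed in compiled form; this text tells all that it offers.
- The arm moves only by the tool send_rows, never from a script. Its argument "increments" is a list that holds one entry, the list of rows, each a list of 4 numbers: the shift along the tool's x, y, z in m, then the turn about the tool's z in degrees. A call has exactly 8 rows; each row shifts and turns the pose as measured when the row begins, along the tool's axes as they then stand; what a row does not reach is not made up. A row lasts 1/10 s, in which the tool goes at most 50 mm and 8.59 degrees, less where a joint would pass 70% of its speed; a pose out of reach is approached as far as the arm can. A call is refused whole if a number of a shift passes 0.05 or a number of a turn 8.59, either way. A call with a gripper value outside its range is refused whole. "hand" is the closure, from -1 (fully open) to 1 (shut), so that 0 is half open, set as the call begins (left out, the last holds). The fingers move at their own pace and stop on an object; the grip force is fixed at half the most. Time passes only in rows, so rows that do not move let the fingers close, or fill a call up. It gives the time, the measured TCP pose, the force and the opening at its end, in the units of the state.
- bot.get_obs(): the state, without advancing time (a new reading comes with each control period).
- viewer.camera(name): name is "scene" or "top" or "wrist"; returns a dict with "image" (384x512x3 uint8, red, green, blue), "range_z" (384x512 float32, m along the optical axis (not along the pixel's ray), 0 where there is no reading), "camera_matrix" (3x3 intrinsics, pixels), "eye" and "rotation" of the camera in the world. Camera axes: x right, y down, z forward; pixel columns grow to the right and rows downward; lengths in m; the calibration is good to about 2 mm. A picture is of the moment at which its call begins.
- order.job_done(): hands the job in, once; it reports no verdict.
The state is a dict: "clock": time; "joint_pos": joint angles; "joint_vel": joint speeds; "tau": joint torques, N m; "eef_pos": TCP position; "tool_rot": TCP orientation; "ft_force": force on the tool from outside, world axes, zero at the start; "ft_torque": the same for the moment, N m; "grip_width": finger opening in m.
Only numpy, scipy, OpenCV 4.12 (cv2) and the standard library are available. Lean on these libraries where they do the work, as an engineer would, in place of code of your own. Each camera call takes 0.05 s, during which the arm holds its last target.

## Working session

There is one attempt and no reset: what is moved stays moved. The work goes in short steps, Python scripts to look and compute and a tool call to move; the robot and the scene stay as the last step left them, time stands still between calls to the robot, and variables do not carry over. Pictures are saved under pics/ and viewed, and the job is handed in when it is done.

Besides the shell and the picture viewer there is one more tool, called after "Call:" by a JSON object that holds its "fn" and its "kwargs". send_rows: Moves the arm, as the interface text tells. Its arguments: {"type":"object","properties":{"increments":{"type":"array","items":{"type":"array","items":{"type":"array","items":{"type":"number"}}}},"hand":{"type":"number"}},"required":["increments"]}

```bash
mkdir -p pics; ls
python3 - <<'E'
from workcell import bot, viewer, order
import cv2
o=bot.get_obs()
for k,v in o.items(): print(k,v)
for n in ["scene","top","wrist"]:
    c=viewer.camera(n); cv2.imwrite(f"pics/{n}0.png",c["image"][:,:,::-1]); print(n,c["camera_matrix"],c["eye"],c["rotation"])
E
```

```text
pics
clock 0.0
joint_pos [1.16399692e+00 2.41419125e-01 3.74442793e-03 1.33520969e+00
 4.11268951e-06 1.57081089e+00]
joint_vel [ 0.00021903  0.00060503 -0.00073243 -0.00161418 -0.00131996 -0.00161704]
tau [-1.95338739e-04 -3.72320831e+01  2.52406561e+01  1.71392545e-02
 -1.91617960e-04  8.25972357e-07]
eef_pos [0.19759605 0.45864211 0.24141758]
tool_rot [ 8.35369323e-01  5.49688097e-01 -8.73273016e-04  5.72186016e-04]
ft_force [ 0.34106615 -0.23002908 -0.4853726 ]
ft_torque [ 0.03529793  0.02342403 -0.01122416]
grip_width 0.08536156994854932
scene [[466.05994468   0.         259.04816897]
 [  0.         466.05994468 192.72638557]
 [  0.           0.           1.        ]] [1.46859839 0.17313758 1.04691424] [ 0.60711021  0.69424408 -0.29538033 -0.24938487]
top [[433.43379103   0.         262.92415542]
 [  0.         433.43379103 185.43153972]
 [  0.           0.           1.        ]] [0.51679646 0.03040493 1.09350246] [-0.70092592  0.71213755 -0.02364451  0.03168439]
wrist [[268.54976946   0.         253.16144321]
 [  0.         268.54976946 191.11761513]
 [  0.           0.           1.        ]] [0.12943273 0.48878953 0.3723925 ] [0.8256862  0.54397035 0.08141728 0.1253387 ]
```

View pics/scene0.png

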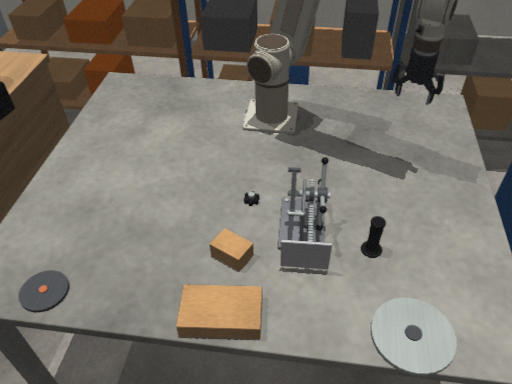

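View pics/top0.png

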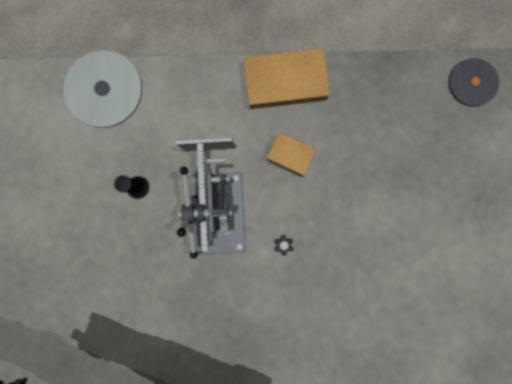

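View pics/wrist0.png

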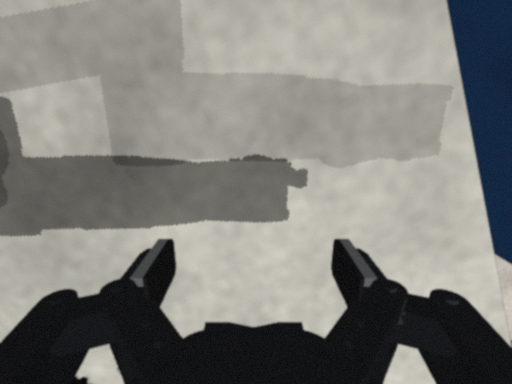

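The top view has the feed around px (215,200), +x up the image and +y left. The handle is at (130,187), the knob at (284,245) and the carton at (292,154). Next I'll zoom in and measure.

```bash
cat > h.py <<'E'
import numpy as np, cv2
from scipy.spatial.transform import Rotation as R
from workcell import bot, viewer, order
def shot(n,name=None,crop=None,z=1):
    c=viewer.camera(n)
    if name:
        im=c["image"][:,:,::-1]
        if crop: x0,y0,x1,y1=crop; im=im[y0:y1,x0:x1]
        im=cv2.resize(im,None,fx=z,fy=z,interpolation=cv2.INTER_CUBIC); cv2.imwrite(f"pics/{name}.png",im)
    return c
def rot(c):
    r=np.array(c["rotation"]); return R.from_quat(r).as_matrix() if r.size==4 else r
def cloud(c):
    K=c["camera_matrix"];d=c["range_z"];v,u=np.mgrid[:d.shape[0],:d.shape[1]]
    p=np.stack([(u-K[0,2])/K[0,0]*d,(v-K[1,2])/K[1,1]*d,d],-1)
    P=p@rot(c).T+np.array(c["eye"]); P[d==0]=np.nan; return P
def proj(c,p):
    q=(np.atleast_2d(p)-c["eye"])@rot(c); K=c["camera_matrix"]
    return np.c_[q[:,0]/q[:,2]*K[0,0]+K[0,2],q[:,1]/q[:,2]*K[1,1]+K[1,2]]
def ray(c,u,v,z):
    K=c["camera_matrix"]; d=rot(c)@np.array([(u-K[0,2])/K[0,0],(v-K[1,2])/K[1,1],1]); e=np.array(c["eye"])
    return e+d*(z-e[2])/d[2]
E
python3 - <<'E'
from h import *
c=shot("top","top1",(160,125,260,265),5); t=cloud(c)
d=shot("scene","scene1",(230,140,400,280),4); s=cloud(d)
np.savez("c0.npz",t=t,s=s)
for (u,v) in [(240,190),(205,145),(130,187),(284,245),(292,154)]: print(u,v,t[v,u].round(4))
# plate top
m=(t[...,2]>.10)&(t[...,2]<.135)&(np.arange(384)[:,None]<152)&(np.arange(512)<240)&(np.arange(512)>165)&(np.arange(384)[:,None]>130)
p=t[m]; print(len(p),p.mean(0),p.min(0),p.max(0))
xy=p[:,:2].astype(np.float32); r=cv2.minAreaRect(xy); print(r)
# base 
im=c["image"]
m=(t[...,2]>.005)&(t[...,2]<.03)&(np.arange(384)[:,None]>165)&(np.arange(384)[:,None]<262)&(np.arange(512)>180)&(np.arange(512)<255)
p=t[m]; print(len(p),np.median(p[:,2]),cv2.minAreaRect(p[:,:2].astype(np.float32)))
E
```

```text
240 190 [0.591  0.0994 0.0144]
205 145 [0.6948 0.1771 0.079 ]
130 187 [0.5951 0.3437 0.1131]
284 245 [ 0.454  -0.0072  0.0282]
292 154 [ 0.6735 -0.0299  0.0538]
317 [0.69527056 0.17698217 0.1146182 ] [0.67510513 0.11200024 0.10027272] [0.7042949  0.23984884 0.12315589]
((0.689167320728302, 0.1754286289215088), (0.02715161070227623, 0.12793391942977905), 2.4773881435394287)
2165 0.011882669478962216 ((0.5324519276618958, 0.15381363034248352), (0.17184047400951385, 0.24067439138889313), 85.44833374023438)
```

View pics/top1.png

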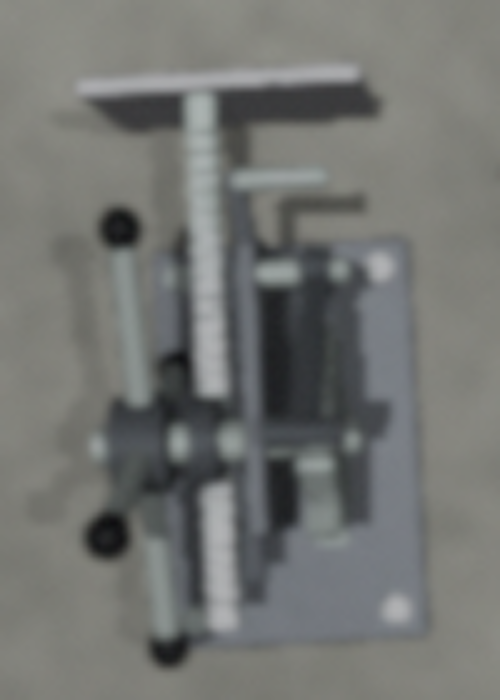

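View pics/scene1.png

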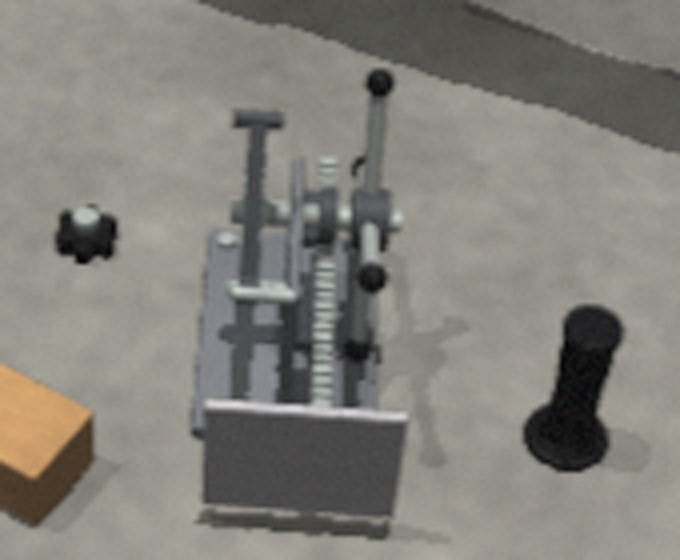

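Run:
```python
from h import *
c=shot("top"); d=shot("scene")
T=lambda x,y,z:ray(c,160+x/5-.4,125+y/5-.4,z).round(4)
S=lambda x,y,z:ray(d,230+x/4-.4,140+y/4-.4,z).round(4)
print("plate top ends",T(80,86,.119),T(358,72,.119))
print("scene plate", S(207,404,.119),S(406,415,.119))
print("bolts",T(382,268,.015),T(398,610,.015))
print("base corners",T(408,240,.012),T(428,632,.012))
print("axle ends",T(97,446,.13),T(353,440,.13), "scene",S(398,219,.13),S(238,212,.13))
print("balls front",T(119,228,.13+.1*np.sin(.35)),"scene", S(372,277,.164))
print("upper ball",T(107,535,.22),S(380,83,.22),"low",T(169,648,.1))
print("pin scene",S(258,119,.216))
print("upper ball at z .21/.23",S(380,83,.21),S(380,83,.23),T(107,535,.23))
```

```text
plate top ends [0.6963 0.2384 0.119 ] [0.7005 0.1115 0.119 ]
scene plate [0.7022 0.1122 0.119 ] [0.6949 0.239  0.119 ]
bolts [0.6207 0.1091 0.015 ] [0.4509 0.103  0.015 ]
base corners [0.6349 0.0961 0.012 ] [0.4397 0.0884 0.012 ]
axle ends [0.5322 0.2284 0.13  ] [0.5331 0.1144 0.13  ] scene [0.5285 0.2275 0.13  ] [0.5356 0.1163 0.13  ]
balls front [0.6256 0.2118 0.1643] scene [0.6193 0.2105 0.164 ]
upper ball [0.495  0.2059 0.22  ] [0.4906 0.2058 0.22  ] low [0.4404 0.2017 0.1   ]
pin scene [0.533  0.1267 0.216 ]
upper ball at z .21/.23 [0.4787 0.2062 0.21  ] [0.5024 0.2054 0.23  ] [0.4953 0.2039 0.23  ]
```

Call:
{"fn": "send_rows", "kwargs": {"increments": [[[0, 0, -0.02, -8.5], [0, 0, -0.03, -8.5], [0, 0, -0.03, -8.5], [0, 0, -0.03, 0], [0, 0, 0, 0], [0, 0, 0, 0], [0, 0, 0, 0], [0, 0, 0, 0]]], "hand": 1}}

```text
clock: 1.15
eef_pos: [0.1971, 0.4576, 0.3527]
tool_rot: [0.689, 0.725, -0.003, 0.001]
ft_force: [0.1, -0.8, -0.1]
grip_width: -0.0
```

Call:
{"fn": "send_rows", "kwargs": {"increments": [[[-0.02, 0.016, 0, 0], [-0.035, 0.029, 0, 0], [-0.035, 0.029, 0, 0], [-0.035, 0.029, 0, 0], [-0.035, 0.029, 0, 0], [-0.035, 0.029, 0, 0], [-0.035, 0.029, 0, 0], [-0.035, 0.029, 0, 0]]]}}

```text
clock: 1.95
eef_pos: [0.4319, 0.1979, 0.3439]
tool_rot: [0.684, 0.729, -0.011, 0.0]
ft_force: [0.8, 0.6, -0.0]
grip_width: 0.0001
```

```bash
cat >> h.py <<'E'
O=np.array([.533,.1565]); TH=.042
def where():
    o=bot.get_obs(); q=R.from_quat(o["tool_rot"]).as_matrix(); p=np.array(o["eef_pos"])
    r=np.array([[np.cos(TH),np.sin(TH)],[-np.sin(TH),np.cos(TH)]])
    print("clock",round(o["clock"],2),"feed xyz mm",(np.r_[r@(p[:2]-O),p[2]]*1000).round(1),"yaw",np.degrees(np.arctan2(q[1,0],q[0,0])).round(2),"tilt",q[:,2].round(3),"F",np.round(o["ft_force"],1),"j",np.round(o["joint_pos"],2))
    return p,q
def to(fx,fy,z):
    p,q=where(); r=np.array([[np.cos(TH),-np.sin(TH)],[np.sin(TH),np.cos(TH)]])
    w=np.r_[O+r@np.array([fx,fy])/1000,z/1000]; print("tool shift mm",(q.T@(w-p)*1000).round(1))
E
python3 -c "
from h import *
to(-34,-30,330)"
```

```text
clock 1.95 feed xyz mm [-99.2  45.6 343.9] yaw 93.64 tilt [-0.015 -0.017 -1.   ] F [ 0.8  0.6 -0. ] j [ 0.44  0.19  0.2   1.6  -0.01  0.37]
tool shift mm [-76.7  63.8  14.1]
```

Call:
{"fn": "send_rows", "kwargs": {"increments": [[[-0.025, 0.021, 0, 1.2], [-0.025, 0.021, 0, 0], [-0.022, 0.018, 0, 0], [-0.005, 0.004, 0.01, 0], [0, 0, 0.02, 0], [0, 0, 0.02, 0], [0, 0, 0, 0], [0, 0, 0, 0]]]}}

```text
clock: 2.75
eef_pos: [0.4995, 0.1139, 0.2825]
tool_rot: [0.696, 0.718, -0.018, -0.004]
ft_force: [-0.6, 0.5, -0.1]
grip_width: -0.0001
```

```bash
python3 -c "
from h import *
to(-34,-30,214)
shot('scene','s2',(230,60,400,260),3)
shot('wrist','w2')
c=shot('top','t2',(160,125,260,265),5)"
```

```text
clock 2.75 feed xyz mm [-35.3 -41.2 282.5] yaw 91.79 tilt [-0.031 -0.021 -0.999] F [-0.6  0.5 -0.1] j [ 0.23  0.28  0.16  1.49 -0.01  0.2 ]
tool shift mm [12.5  3.4 68.2]
```

View pics/s2.png

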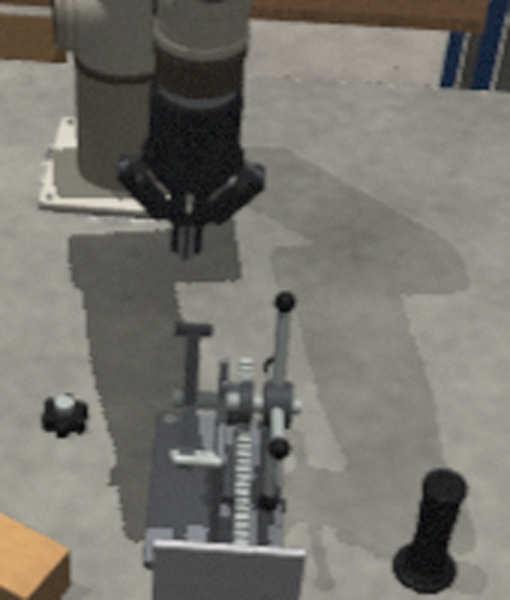

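View pics/w2.png

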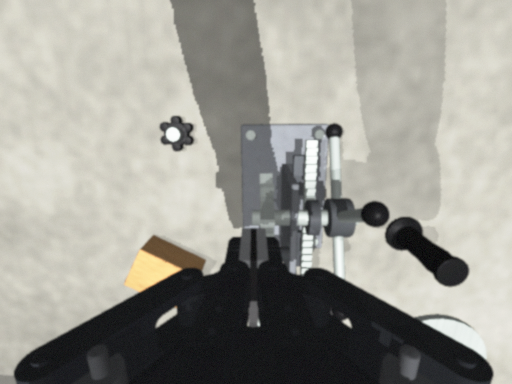

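Call:
{"fn": "send_rows", "kwargs": {"increments": [[[0.008, 0.002, 0.01, 0], [0.005, 0.002, 0.015, 0], [0, 0, 0.015, 0], [0, 0, 0.015, 0], [0, 0, 0.01, 0], [0, 0, 0, 0], [0, 0, 0, 0], [0, 0, 0, 0]]]}}

```text
clock: 3.7
eef_pos: [0.5052, 0.1314, 0.2189]
tool_rot: [0.695, 0.719, -0.012, -0.001]
ft_force: [0.3, -0.3, 1.0]
grip_width: -0.0001
```

```bash
python3 -c "
from h import *
to(-34,-30,214)"
```

```text
clock 3.7 feed xyz mm [-28.8 -23.9 218.9] yaw 91.98 tilt [-0.018 -0.016 -1.   ] F [ 0.3 -0.3  1. ] j [ 0.26  0.31  0.04  1.32 -0.01  0.23]
tool shift mm [-6.1 -5.   5.1]
```

Call:
{"fn": "send_rows", "kwargs": {"increments": [[[-0.004, 0, 0.004, 0], [-0.002, 0.003, 0, 0], [0, 0.006, 0, 0], [0, 0.008, 0, 0], [0, 0.008, 0, 0], [0, 0.008, 0, 0], [0, 0.008, 0, 0], [0, 0.008, 0, 0]]]}}

```text
clock: 4.5
eef_pos: [0.5592, 0.1266, 0.2162]
tool_rot: [0.695, 0.719, -0.011, -0.0]
ft_force: [-0.6, -0.8, 0.5]
grip_width: 0.0001
```

```bash
python3 -c "
from h import *
to(90,-30,214)
shot('scene','s3',(230,60,400,260),3)"
```

```text
clock 4.5 feed xyz mm [ 24.9 -31.  216.2] yaw 91.94 tilt [-0.015 -0.015 -1.   ] F [-0.6 -0.8  0.5] j [ 0.23  0.41  0.18  1.36 -0.01  0.19]
tool shift mm [ 1.5 65.1  1.2]
```

View pics/s3.png

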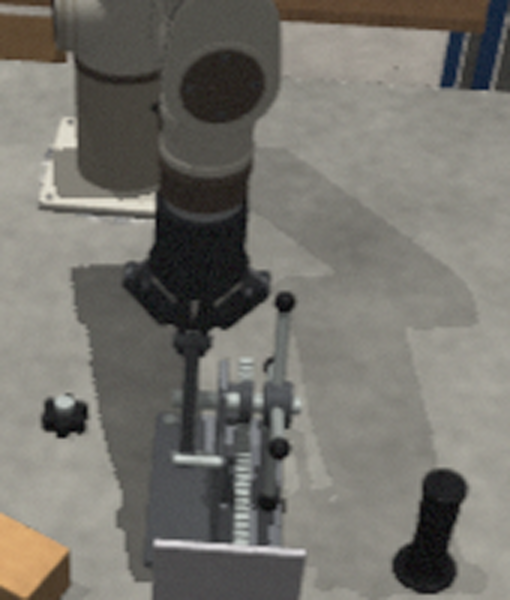

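The finger is behind the pin and lifting the pawl, with the pin at px (192,342). I'll keep pushing.

Call:
{"fn": "send_rows", "kwargs": {"increments": [[[0, 0.008, 0, 0], [0, 0.008, 0, 0], [0, 0.008, 0, 0], [0, 0.008, 0, 0], [0, 0.008, 0, 0], [0, 0.008, 0, 0], [0, 0.008, 0, 0], [0, 0.008, 0, 0]]]}}

```text
clock: 5.35
eef_pos: [0.6301, 0.129, 0.2144]
tool_rot: [0.695, 0.719, -0.01, 0.0]
ft_force: [1.3, 0.1, -0.1]
grip_width: 0.0001
```

```bash
python3 -c "
from h import *
to(90,-30,214)
shot('scene','s4',(230,60,400,260),3)"
```

```text
clock 5.35 feed xyz mm [ 95.9 -31.6 214.4] yaw 91.93 tilt [-0.013 -0.015 -1.   ] F [ 1.3  0.1 -0.1] j [ 0.21  0.56  0.41  1.44 -0.01  0.17]
tool shift mm [ 1.5 -5.9  0.5]
```

View pics/s4.png

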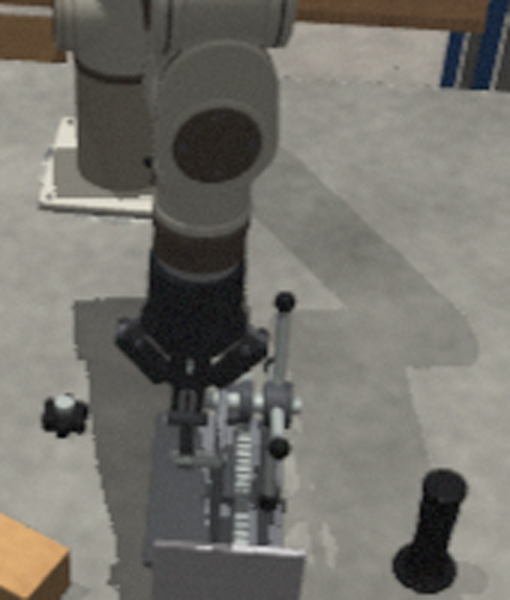

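Call:
{"fn": "send_rows", "kwargs": {"increments": [[[0, -0.01, -0.01, 0], [0, -0.01, -0.03, 0], [0, -0.02, -0.03, 0], [0.02, -0.03, 0, -0.5], [0.025, -0.03, 0, 0], [0.02, -0.025, 0, 0], [0.01, -0.01, 0, 0], [0, 0, 0, 0]]]}}

```text
clock: 6.2
eef_pos: [0.486, 0.2005, 0.2921]
tool_rot: [0.693, 0.721, -0.009, 0.001]
ft_force: [-0.8, -0.9, -0.2]
grip_width: -0.0003
```

```bash
python3 -c "
from h import *
to(-70,50,216)
shot('scene','s5',(230,60,400,260),3)"
```

```text
clock 6.2 feed xyz mm [-45.1  46.  292.1] yaw 92.31 tilt [-0.011 -0.013 -1.   ] F [-0.8 -0.9 -0.2] j [ 0.4   0.29  0.2   1.5  -0.01  0.36]
tool shift mm [  5.  -24.   76.3]
```

View pics/s5.png

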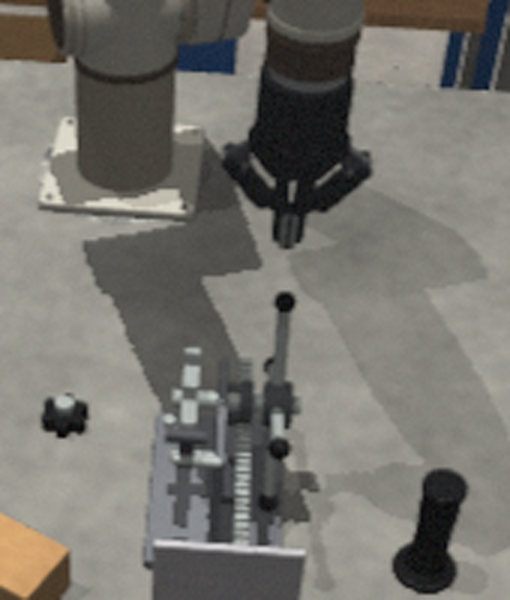

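The pawl has been thrown over, with its pin at px (187,428) and its bar pointing towards the camera. The wheel teeth are free. Next I'll lower the finger behind the ball.

Call:
{"fn": "send_rows", "kwargs": {"increments": [[[0.003, -0.012, 0, 0], [0.002, -0.012, 0.005, 0], [0, 0, 0.015, 0], [0, 0, 0.015, 0], [0, 0, 0.015, 0], [0, 0, 0.015, 0], [0, 0, 0.005, 0], [0, 0, 0, 0]]]}}

```text
clock: 7.05
eef_pos: [0.4635, 0.1983, 0.2193]
tool_rot: [0.697, 0.717, -0.009, 0.001]
ft_force: [0.2, 0.7, 0.3]
grip_width: -0.0003
```

```bash
python3 -c "
from h import *
to(-70,50,216)
d=shot('scene','s6',(230,60,400,260),3)
print(ray(d,292.3,202,.223), ray(d,230+284/3,60+300/3,.222), proj(d,[.672,.132,.223]))"
```

```text
clock 7.05 feed xyz mm [-67.7  44.7 219.3] yaw 91.65 tilt [-0.011 -0.015 -1.   ] F [0.2 0.7 0.3] j [ 0.41  0.27 -0.01  1.3  -0.01  0.38]
tool shift mm [ 5.3 -2.3  3.2]
[0.66219854 0.13297395 0.223     ] [0.49145436 0.20586712 0.222     ] [[291.55177434 204.79878268]]
```

View pics/s6.png

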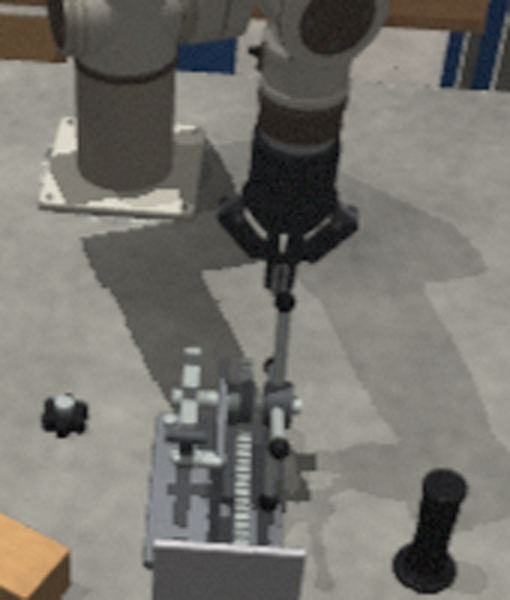

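Call:
{"fn": "send_rows", "kwargs": {"increments": [[[0.004, 0.003, 0.003, 0], [0.001, 0.006, 0, 0], [0, 0.006, 0, 0], [0, 0.006, 0, 0], [0, 0.006, 0, 0], [0, 0.006, 0, 0], [0, 0.006, 0, 0], [0, 0.006, 0, 0]]]}}

```text
clock: 7.9
eef_pos: [0.5117, 0.2058, 0.2191]
tool_rot: [0.697, 0.717, -0.008, 0.001]
ft_force: [-2.3, 0.4, 1.4]
grip_width: 0.0001
```

```bash
python3 -c "
from h import *
to(10,50,216)"
```

```text
clock 7.9 feed xyz mm [-19.2  50.1 219.1] yaw 91.67 tilt [-0.01  -0.013 -1.   ] F [-2.3  0.4  1.4] j [ 0.39  0.36  0.12  1.34 -0.01  0.36]
tool shift mm [ 0.3 29.3  2.8]
```

Call:
{"fn": "send_rows", "kwargs": {"increments": [[[0, 0.006, 0.002, 0], [0, 0.006, 0, 0], [0, 0.005, 0, 0], [0, 0.004, 0, 0], [0, 0.002, 0, 0], [0, 0, 0, 0], [0, 0, 0, 0], [0, 0, 0, 0]]]}}

```text
clock: 8.7
eef_pos: [0.5374, 0.2066, 0.2153]
tool_rot: [0.697, 0.717, -0.009, 0.0]
ft_force: [-1.7, 0.4, 0.8]
grip_width: -0.0002
```

```bash
python3 -c "
from h import *
to(12,50,216)
d=shot('scene','s7',(260,120,370,240),5);c=shot('top','t7',(160,125,260,265),5)"
```

```text
clock 8.7 feed xyz mm [  6.5  49.9 215.3] yaw 91.66 tilt [-0.011 -0.013 -1.   ] F [-1.7  0.4  0.8] j [ 0.37  0.42  0.18  1.35 -0.01  0.34]
tool shift mm [ 0.2  5.5 -0.7]
```

View pics/s7.png

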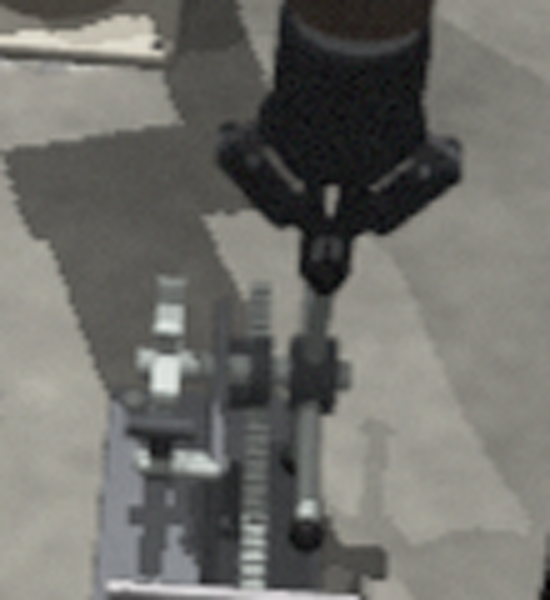

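View pics/t7.png

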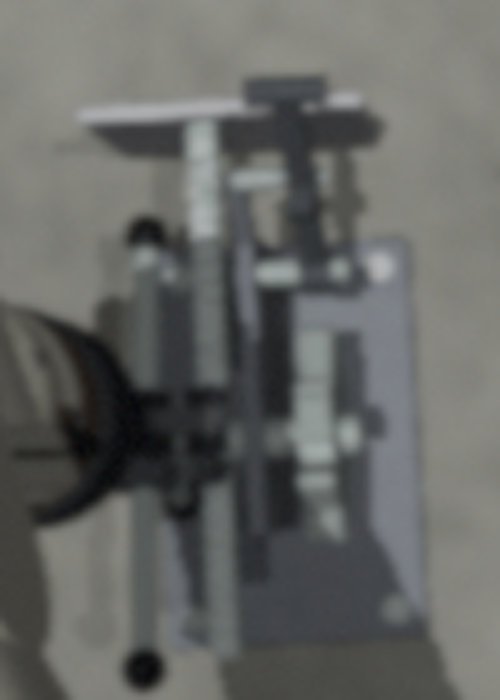

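The ball is at about q≈0.6. A small extra nudge of about 4 mm, then I'll back off and measure.

Call:
{"fn": "send_rows", "kwargs": {"increments": [[[0, 0.003, 0, 0], [0, 0.002, 0, 0], [0, 0.001, 0, 0], [0, 0, 0, 0], [0, -0.004, 0, 0], [0, -0.015, 0, 0], [0, -0.02, -0.02, 0], [0, -0.02, -0.03, 0]]]}}

```text
clock: 9.6
eef_pos: [0.4852, 0.2043, 0.262]
tool_rot: [0.698, 0.716, -0.011, 0.001]
ft_force: [0.7, 1.0, 0.2]
grip_width: 0.0002
```

Call:
{"fn": "send_rows", "kwargs": {"increments": [[[0, -0.02, -0.03, 0], [-0.01, -0.03, -0.02, 0], [0, -0.03, 0, 0], [0, 0, 0, 0], [0, 0, 0, 0], [0, 0, 0, 0], [0, 0, 0, 0], [0, 0, 0, 0]]]}}

```text
clock: 10.4
eef_pos: [0.4088, 0.1932, 0.3218]
tool_rot: [0.698, 0.716, -0.001, 0.007]
ft_force: [-0.0, -0.5, 0.4]
grip_width: -0.0001
```

```bash
python3 -c "
from h import *
to(12,50,216)
d=shot('scene','s8',(260,120,370,240),5);c=shot('top','t8',(160,125,260,265),5)"
```

```text
clock 10.4 feed xyz mm [-122.6   41.9  321.8] yaw 91.43 tilt [ 0.008 -0.012 -1.   ] F [-0.  -0.5  0.4] j [ 0.45  0.12  0.06  1.51 -0.01  0.43]
tool shift mm [ 11.7 133.6 106.8]
```

View pics/s8.png

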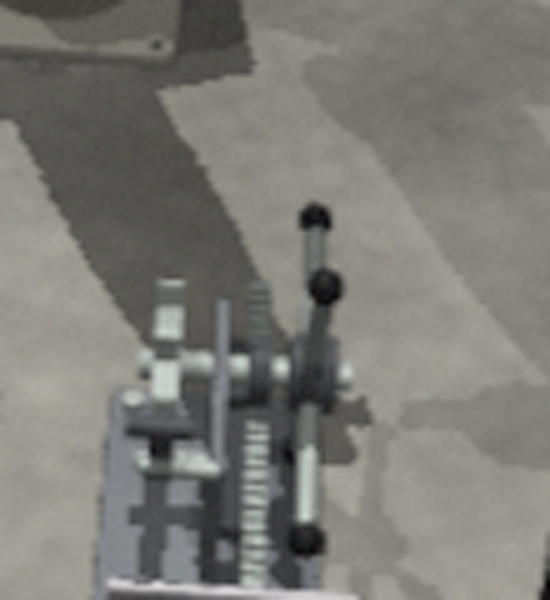

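View pics/t8.png

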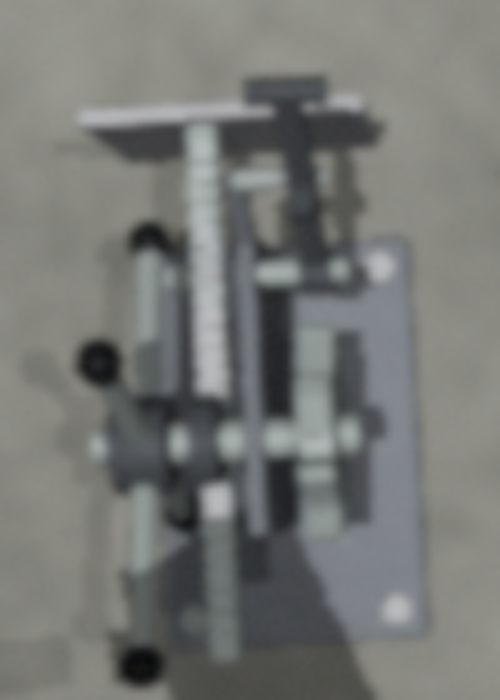

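Run:
```python
from h import *
d=shot('scene');c=shot('top')
def blob(c,u,v,r=5):
    u0,v0=int(round(u))-r,int(round(v))-r
    g=c["image"][v0:v0+2*r+1,u0:u0+2*r+1].max(2); m=(g<60).astype(np.uint8)
    n,l,s,ce=cv2.connectedComponentsWithStats(m); i=1+np.argmax(s[1:,4]); return ce[i]+[u0,v0],s[i,4]
def rd(c,u,v):
    K=c["camera_matrix"]; x=rot(c)@np.array([(u-K[0,2])/K[0,0],(v-K[1,2])/K[1,1],1]); return np.array(c["eye"]),x/np.linalg.norm(x)
def tri(a,b):
    A=np.zeros((3,3));B=np.zeros(3)
    for e,x in (a,b): P=np.eye(3)-np.outer(x,x);A+=P;B+=P@e
    return np.linalg.solve(A,B)
r=np.array([[np.cos(TH),np.sin(TH)],[-np.sin(TH),np.cos(TH)]])
for nm,t,s in (("upper",(99,362),(326,286)),("front",(148,238),(307,539)),("rear",(141,663),(315,217))):
    pt,na=blob(c,160+t[0]/5,125+t[1]/5); ps,nb=blob(d,260+s[0]/5,120+s[1]/5)
    p=tri(rd(c,*pt),rd(d,*ps)); f=np.r_[r@(p[:2]-O),p[2]]*1000
    print(nm,pt.round(1),na,ps.round(1),nb,f.round(1),"lean",np.arctan2(f[0],f[2]-130).round(3))
```

```text
upper [179.6 197.4] 55 [324.5 177.2] 38 [ 32.7  50.1 224.5] lean 0.333
front [190.4 172.4] 33 [319.8 227.5] 49 [96.8 47.9 99.7] lean 1.874
rear [187.9 257.5] 60 [322.6 163.1] 20 [-92.3  49.8 165.1] lean -1.207
```

The handle balls agree on a lean of about 0.333, so the wheel is at about 0.68. I'll leave it there. Next I'll cross high over to the far side of the pin.

Call:
{"fn": "send_rows", "kwargs": {"increments": [[[-0.008, 0.03, 0, -0.5], [-0.011, 0.04, 0, 0], [-0.011, 0.04, 0, 0], [-0.011, 0.04, 0, 0], [-0.011, 0.04, 0, 0], [-0.011, 0.04, 0, 0], [-0.006, 0.02, 0, 0], [0, 0, 0, 0]]]}}

```text
clock: 11.4
eef_pos: [0.6697, 0.1304, 0.3196]
tool_rot: [0.694, 0.72, -0.003, 0.006]
ft_force: [-0.6, 0.1, -0.8]
grip_width: 0.0002
```

```bash
python3 -c "
from h import *
to(170,-30,290)"
```

```text
clock 11.4 feed xyz mm [135.5 -31.8 319.6] yaw 92.12 tilt [ 0.004 -0.012 -1.   ] F [-0.6  0.1 -0.8] j [ 0.2   0.65  0.84  1.76 -0.01  0.16]
tool shift mm [ 2.3 34.4 29.7]
```

Call:
{"fn": "send_rows", "kwargs": {"increments": [[[0.002, 0.015, 0, 0], [0, 0.015, 0, 0], [0, 0.008, 0, 0], [0, 0, 0, 0], [0, 0, 0.01, 0], [0, 0, 0.015, 0], [0, 0, 0, 0], [0, 0, 0, 0]]]}}

```text
clock: 12.2
eef_pos: [0.7032, 0.1358, 0.2929]
tool_rot: [0.693, 0.721, -0.006, 0.003]
ft_force: [-0.6, 0.3, 0.4]
grip_width: -0.0002
```

```bash
python3 -c "
from h import *
to(170,-30,222)
d=shot('scene','s9',(260,120,370,240),5);c=shot('top','t9',(160,125,260,265),5)"
```

```text
clock 12.2 feed xyz mm [169.2 -27.9 292.9] yaw 92.25 tilt [-0.004 -0.012 -1.   ] F [-0.6  0.3  0.4] j [ 0.2   0.75  0.95  1.78 -0.01  0.16]
tool shift mm [-1.3  1.1 70.9]
```

View pics/s9.png

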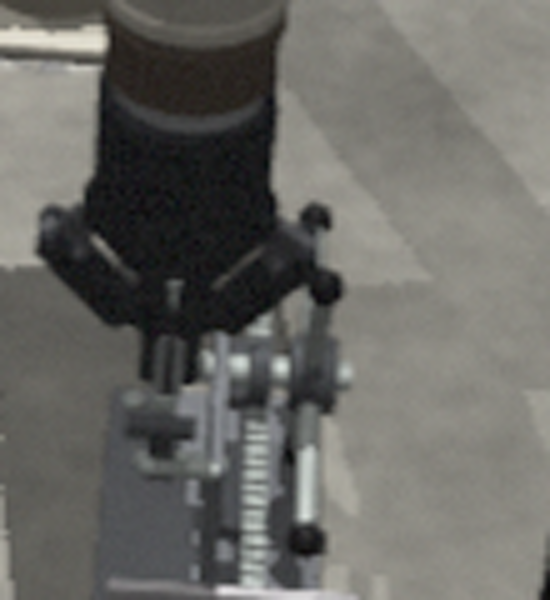

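Call:
{"fn": "send_rows", "kwargs": {"increments": [[[0, 0.001, 0.012, 0], [0, 0, 0.015, 0], [0, 0, 0.015, 0], [0, 0, 0.012, 0], [0, 0, 0.008, 0], [0, 0, 0, 0], [0, 0, 0, 0], [0, 0, 0, 0]]]}}

```text
clock: 13.1
eef_pos: [0.7069, 0.1361, 0.2379]
tool_rot: [0.693, 0.721, 0.0, 0.007]
ft_force: [0.4, 0.6, 0.7]
grip_width: 0.0
```

```bash
python3 -c "
from h import *
to(170,-30,222)
d=shot('scene','s10',(260,120,370,240),5);c=shot('top','t10',(160,125,260,265),5)"
```

```text
clock 13.1 feed xyz mm [172.9 -27.7 237.9] yaw 92.27 tilt [ 0.01  -0.009 -1.   ] F [0.4 0.6 0.7] j [ 0.19  0.72  0.75  1.59 -0.01  0.16]
tool shift mm [-2.2 -3.1 15.9]
```

View pics/s10.png

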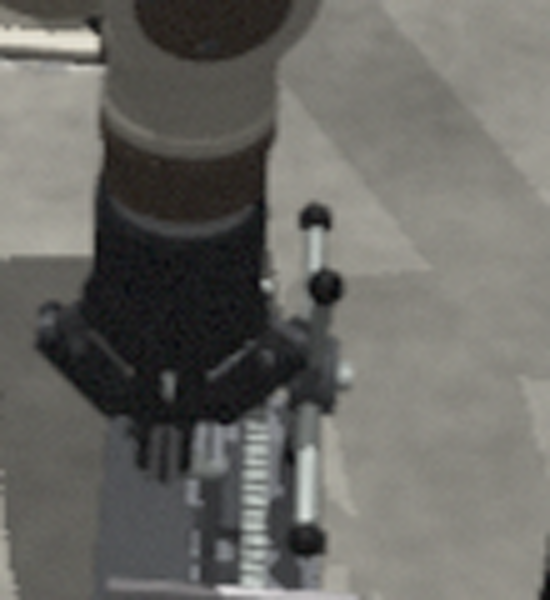

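Call:
{"fn": "send_rows", "kwargs": {"increments": [[[-0.001, -0.003, 0.009, 0], [0, -0.002, 0.007, 0], [0, -0.004, 0, 0], [0, -0.006, 0, 0], [0, -0.006, 0, 0], [0, -0.007, 0, 0], [0, -0.007, 0, 0], [0, -0.007, 0, 0]]]}}

```text
clock: 14.0
eef_pos: [0.6653, 0.1337, 0.2252]
tool_rot: [0.693, 0.721, 0.004, 0.01]
ft_force: [0.7, 0.3, -0.4]
grip_width: -0.0001
```

```bash
python3 -c "
from h import *
to(75,-30,222)
d=shot('scene','s11',(260,120,370,240),5)"
```

```text
clock 14.0 feed xyz mm [131.2 -28.3 225.2] yaw 92.25 tilt [ 0.02  -0.007 -1.   ] F [ 0.7  0.3 -0.4] j [ 0.2   0.61  0.52  1.46 -0.01  0.16]
tool shift mm [ -1.8 -56.3   2.1]
```

View pics/s11.png

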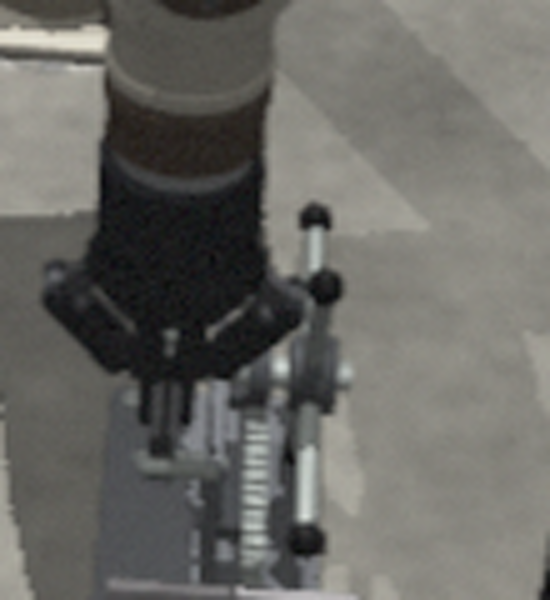

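Call:
{"fn": "send_rows", "kwargs": {"increments": [[[0, -0.007, 0.002, 0], [0, -0.007, 0, 0], [0, -0.007, 0, 0], [0, -0.007, 0, 0], [0, -0.007, 0, 0], [0, -0.006, 0, 0], [0, -0.005, 0, 0], [0, -0.004, 0, 0]]]}}

```text
clock: 14.85
eef_pos: [0.6106, 0.1317, 0.2246]
tool_rot: [0.693, 0.721, 0.005, 0.01]
ft_force: [0.1, 0.3, 0.3]
grip_width: -0.0001
```

```bash
python3 -c "
from h import *
to(75,-30,222)
d=shot('scene','s12',(260,120,370,240),5);c=shot('top','t12',(160,125,260,265),5)"
```

```text
clock 14.85 feed xyz mm [ 76.5 -28.  224.6] yaw 92.28 tilt [ 0.023 -0.007 -1.   ] F [0.1 0.3 0.3] j [ 0.22  0.48  0.31  1.38 -0.01  0.18]
tool shift mm [-2.  -1.5  2.5]
```

View pics/s12.png

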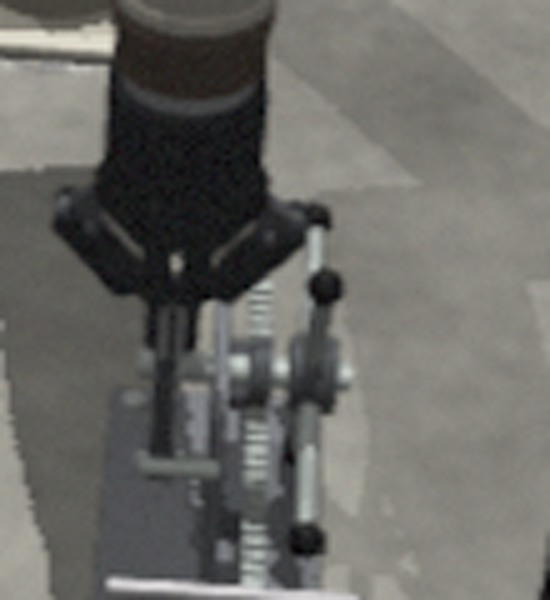

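View pics/t12.png

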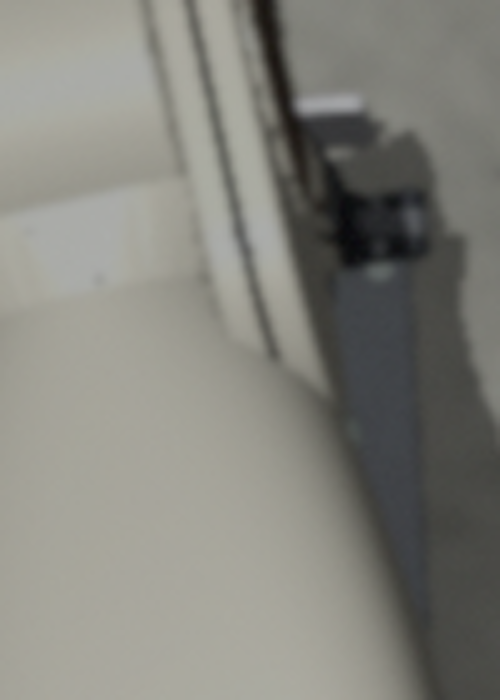

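Call:
{"fn": "send_rows", "kwargs": {"increments": [[[0, -0.006, 0, 0], [0, -0.004, 0, 0], [0, 0, 0, 0], [0, 0.005, -0.01, 0], [0, 0.01, -0.03, 0], [0, 0, -0.04, 0], [0, 0, -0.03, 0], [0, 0, 0, 0]]]}}

```text
clock: 15.75
eef_pos: [0.6119, 0.1324, 0.3356]
tool_rot: [0.693, 0.721, 0.003, 0.009]
ft_force: [0.2, 0.3, -0.5]
grip_width: 0.0001
```

Call:
{"fn": "send_rows", "kwargs": {"increments": [[[-0.02, -0.04, 0, 0], [-0.02, -0.04, 0, 0], [-0.03, -0.04, 0, 0], [-0.03, -0.04, 0, 0], [-0.03, -0.04, 0, 0], [-0.03, -0.03, 0, 0], [0, 0, 0, 0], [0, 0, 0, 0]]]}}

```text
clock: 16.55
eef_pos: [0.383, -0.039, 0.3206]
tool_rot: [0.692, 0.722, -0.002, 0.005]
ft_force: [0.1, 0.8, -0.0]
grip_width: -0.0002
```

```bash
python3 -c "
from h import *
where()
d=shot('scene','s13',(230,120,400,260),4);c=shot('top','t13',(160,125,260,265),5)"
```

```text
clock 16.55 feed xyz mm [-158.  -189.   320.6] yaw 92.36 tilt [ 0.005 -0.011 -1.   ] F [ 0.1  0.8 -0. ] j [-0.09 -0.02 -0.09  1.5  -0.01 -0.13]
```

View pics/s13.png

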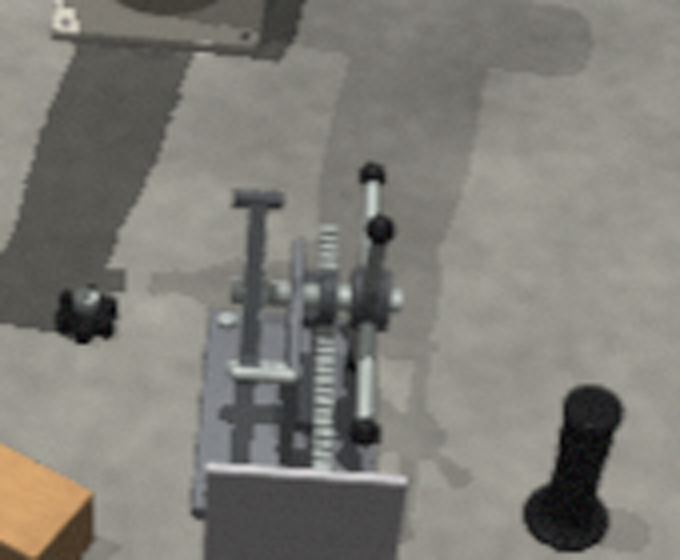

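View pics/t13.png

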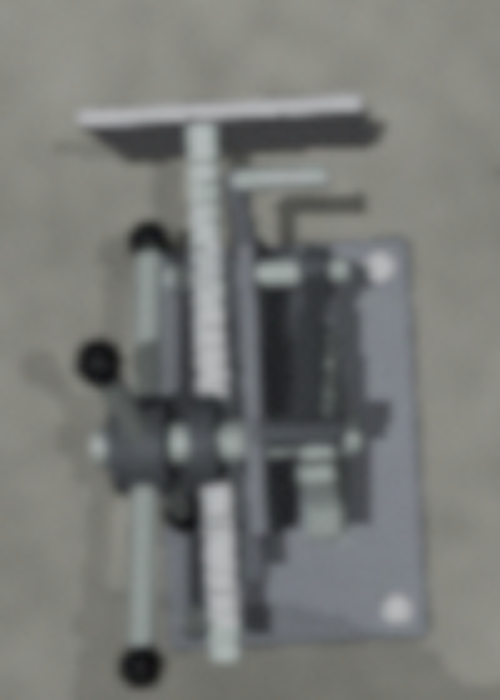

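Run:
```python
from h import *
d=shot('scene'); a=cv2.imread('pics/scene0.png'); b=d["image"][:,:,::-1].copy()
t=a[164:176,284:306]
r=cv2.matchTemplate(b[158:182,278:312],t,cv2.TM_CCOEFF_NORMED); _,m,_,l=cv2.minMaxLoc(r); print("pin match",m,"shift px",np.array(l)-6)
o=np.load("c0.npz"); s=cloud(d)
p0=o["s"][167:171,292:298].reshape(-1,3);p1=s[167:171,292:298].reshape(-1,3); print(np.nanmedian(p0,0),np.nanmedian(p1,0))
print("0.06rad px",proj(d,[[.5333,.1265,.216],[.5333+.0052,.1267,.216+.0044]]))
c=shot('top'); t0=cv2.imread('pics/top0.png'); tb=c["image"][:,:,::-1].copy()
for n,(u,v,w) in dict(handle=(130,187,20),knob=(284,245,14),carton=(292,154,28)).items():
    r=cv2.matchTemplate(tb[v-w-8:v+w+8,u-w-8:u+w+8],t0[v-w:v+w,u-w:u+w],cv2.TM_CCOEFF_NORMED);_,m,_,l=cv2.minMaxLoc(r);print(n,round(m,3),np.array(l)-8)
print(np.round(bot.get_obs()["joint_vel"],3))
```

```text
pin match 0.9977484345436096 shift px [0 0]
[0.53732514 0.12529255 0.22160305] [0.53576058 0.12531186 0.22083647]
0.06rad px [[294.03392634 169.41860923]
 [294.00835804 169.47850811]]
handle 0.999 [0 0]
knob 0.728 [0 0]
carton 0.999 [0 0]
[ 0.007  0.006  0.008  0.003 -0.001 -0.002]
```

The scene view barely registers pawl rotation at this angle, so I'll check with the top view and depth.

Run:
```python
from h import *
c=shot('top'); o=np.load("c0.npz"); t=cloud(c); d=shot('scene'); s=cloud(d)
for n,P0,P in(("top",o["t"],t),("scene",o["s"],s)):
  for nm,Q in (("start",P0),("now",P)):
    x=Q.reshape(-1,3); f=(x[:,:2]-O)@np.array([[np.cos(TH),-np.sin(TH)],[np.sin(TH),np.cos(TH)]])
    m=(abs(f[:,0])<.025)&(f[:,1]>-.05)&(f[:,1]<-.01)&(x[:,2]>.2)&(x[:,2]<.25)
    print(n,nm,m.sum(),"pin z",np.median(x[m,2]).round(4),np.percentile(x[m,2],90).round(4),"x",(np.median(f[m,0])*1000).round(1))
    m=(f[:,0]>.02)&(f[:,0]<.05)&(f[:,1]>-.036)&(f[:,1]<-.024)&(x[:,2]>.15)&(x[:,2]<.23)
    if m.sum()>3: print("   bar z at x=35:",np.polyval(np.polyfit(f[m,0],x[m,2],1),.035).round(4))
```

```text
top start 144 pin z 0.2194 0.2225 x 3.1
   bar z at x=35: 0.179
top now 145 pin z 0.2192 0.2221 x 3.1
   bar z at x=35: 0.1784
scene start 92 pin z 0.2176 0.2239 x 7.3
   bar z at x=35: 0.1836
scene now 94 pin z 0.2176 0.2242 x 7.4
   bar z at x=35: 0.1838
```

Pin and bar are back at their starting heights to within 1 mm, so the pawl is fully down. The wheel hasn't moved since the 0.68 reading. Handing in.

```bash
python3 -c "
from workcell import order
print(order.job_done())"
```

```text
the job is handed in; nothing more can be done
None
```

The job is done and handed in at about 17 s of the 64 s allowed; no verdict came back. With the shut fingertips I threw the pawl over onto its stop and pushed the star handle's upper ball away until the wheel had gone back one notch. I then tipped the pawl back in and moved the arm clear.

**Last checks**
- **Wheel:** triangulating the three visible handle balls gave about 0.68 rad (0.65–0.71 between balls), measured before the pawl was tipped back in. The push plate's travel suggested slightly less, about 0.65. Both are inside the required band. The pictures afterwards showed the handle and plate in the same place.
- **Pawl:** pin and bar heights from depth match the starting "down" values to within 1 mm in both views. An image match in the scene camera also showed no shift, but that camera hardly sees the pawl's turn, so I relied on the depth check.
- **Forces:** the readings between moves stayed under about 3 N. The push plate was never approached by the fingers.
- **Loose things:** the handle, carton and knob all showed zero pixel shift in the top view. The knob's match was weaker (0.73), probably because of the arm's shadow across it.

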